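# Free a circuit board in its holder and shift it to the stop

## Task

The circuit board is clamped in the board holder and sits too near: roll a fingertip across the knurled rim of the holder's clamping wheel, stroke after stroke, to loosen it by two full turns, so that the jaw lets go but the board still lies on both ledges. Then push the board with a fingertip along the jaws until it rests against the stop bar. Do not grasp, lift or drop anything, and leave the things lying around the holder where they are.

Things in the scene. Friction and masses are not known exactly. Their poses are not given: they have to be found in the camera images.
- holder: Circuit board holder, fixed to the bench: dark base plate 150 x 136 mm, two guide rods, two aluminium jaw bars 150 mm long holding the board. Origin: on the bench under the middle of the clamped board's width and of the jaws' length. x runs along the jaws towards the stop bar, y from the wheel side to the fixed jaw, z up. The jaws end at x = -75 and +75 mm.
- jaw_ledge (a point): Middle of the fixed jaw's ledge, at (0, 28, 36) mm in the holder's frame. Each jaw has such a ledge, 8 mm deep, 36 mm above the bench, on which the board lies, and behind it a lip with its top at 42 mm. Lip faces at y = +32 mm (fixed jaw) and -32 mm (moving jaw, while clamped). Axes as the holder's.
- stop_face (a point): Middle of the near face of the dark stop bar that stands across the far end of the jaws, at (75, 16, 41) mm in the holder's frame; the bar is 60 mm wide along y (-14 to +46 mm), its top at 46 mm. Axes as the holder's.
- nut_block (a point): Middle of the top of the fixed aluminium block through which the screw runs: y = -66 to -80 mm in the holder's frame, 130 mm along x, top 40 mm above the bench; 18 mm of bare screw lie between it and the wheel while clamped. Axes as the holder's.
- wheel_center (a point): Centre of the knurled steel thumb wheel on the screw's end, 30 mm across, 16 mm wide (ridged rim 13 mm), 18 ridges, one painted orange (on top while clamped), an orange stroke on its outer face. Axle along y, 26 mm above the bench, top at 41 mm. At (0, -106, 26) mm in the holder's frame while clamped; backs off to -y 2 mm a turn. Axes as the holder's: they do not turn with the wheel.
- clamp_wheel (a joint): Turn of the wheel in rad: 0 clamped, growing as it is loosened, 6.283 a full turn. Loosening is anticlockwise seen from its outer end: the top of the wheel moves to the holder's -x. Steady friction of 0.025 N m (1.7 N at the rim); it stays where it is left and does not stop at two turns. The screw draws the moving jaw back 2 mm a turn; nothing else moves the jaw.
- board: Green circuit board, loose, 90 mm along x, 64 along y, 1.6 thick, about 90 g, lying on the ledges. Origin: centre of its underside, 36 mm above the bench; axes as the holder's. It starts 30 to 50 mm short of the stop bar; against it, its origin is at x = +30 mm in the holder's frame. Held while clamped, it slides freely once loosened; past four turns it falls through.
- block_face (a point): Middle of the outer face of the blue terminal block on the board's edge away from the stop bar, 7.6 mm above the board's underside: 40 mm wide along y, 11 mm deep, 12 mm tall (1.6 to 13.6 mm above the underside), flush with the board's edge. A good place to push. Axes as the board's.
- flux_bottle_mid (a point): Middle of an amber flux bottle, 28 mm across, 61 mm tall, standing by the fixed jaw. To be left alone.
- screw_jar_mid (a point): Middle of a small glass jar with an aluminium cap, 44 mm across, 42 mm tall, standing by the fixed jaw. To be left alone.
- solder_spool_mid (a point): Middle of a solder spool with blue flanges, 54 mm across, 36 mm tall, standing beyond the holder on the wheel's side. To be left alone.
- screwdriver_grip (a point): Handle of a yellow screwdriver, 170 mm long, lying on the bench on the holder's near side, along its y axis. To be left alone.
Things that resemble listed ones, but are neither listed nor needed, are in the scene too. Leave any purple or yellow look-alike of the board alone.

How it is judged (in metres and radians):
On the way, in this order (a step that is already met when the one before it is completed fails the run):
1. the wheel is loosened by two full turns (give or take a quarter turn), the board not yet shifted (value of joint clamp_wheel between 11 and 14.14 rad and distance of board from where it was at the start of the episode below 0.01 m), for 0.2 s.
2. the board is pushed up against the stop bar (x of board in the frame of holder above 0.027 m), for 0.2 s.
At the end, for the whole second after the job is handed in: The wheel stands two full turns from clamped, within a quarter turn either way; the board lies flat on both ledges (within 1.5 mm in height, 2.3 degrees), at rest, its edge within 3 mm of the stop bar (value of joint clamp_wheel between 11 and 14.14 rad and x of board in the frame of holder above 0.027 m and z of board in the frame of holder between 0.0345 and 0.0375 m and angle between board's own z axis and vertical below 0.04 rad and linear speed of board below 0.01 m/s and velocity of joint clamp_wheel between -0.1 and 0.1 rad/s); the robot touches nothing.
It fails at once if the board is lifted or pried up off the ledges (z of board in the frame of holder above 0.044 m or angle between board's own z axis and vertical above 0.2 rad).
It fails at once if the board drops between the jaws (z of board in the frame of holder below 0.031 m).
It fails at once if the wheel is grasped between the fingers in place of being rolled (distance between the grasp point and wheel_center below 0.022 m and contact force between the fingers and clamp_wheel above 0.5 N).
It fails at once if the board is grasped by its terminal block in place of being pushed (x of the grasp point in the frame of block_face between 0 and 0.015 m and y of the grasp point in the frame of block_face between -0.022 and 0.022 m and z of the grasp point in the frame of block_face below 0.02 m and contact force between the fingers and board above 0.5 N).
It fails at once if the bottle, jar, spool or screwdriver is moved (distance of any of flux_bottle_mid, screw_jar_mid, solder_spool_mid, screwdriver_grip from where it was at the start of the episode above 0.015 m).
It also fails if it takes over 64 s, if anything falls off the work surface, if the arm or the gripper's body presses on something with over 40 N, if the wrist force passes 120 N, or if a joint passes its speed limit or range.

## Robot

A 7-joint arm with a two-finger parallel gripper is mounted at the origin on the work surface. World frame = base frame: x ahead of the robot, y to its left, z up, the work surface at z = 0. Lengths are in mm, angles in rad, forces in N, time in s.
With the tool pointing down it reaches from about 350 to 900 mm from the base axis. Payload 8.1 kg.
Tool frame: the origin (TCP) lies on the mounting face of the last link; the fingertips stand 173 mm ahead of it and the grasp point (between the pads) lies 155 mm ahead of it (manip.tcp_to_tips is the distance from the TCP to the fingertips, in mm); z points along the fingers, y is the line along which they close (so a half turn about z gives the same grasp; the last joint's range is limited). The gripper opens to 85 mm and grips with 20 to 120 N. Pads are 22 mm wide; open, the fingers measure 114 mm over their backs; the gripper's body (76 mm by 85 mm) begins 54 mm behind the grasp point. The pads swing forward as they close: fully open they stand 13 mm farther back than shut.
Start: joints at [1.241, 0.434, 0.025, 1.573, -0.012, 1.134, -0.075], TCP at [140.513, -609.007, 404.723] pointing down, gripper open.
Joint ranges: [-2.62, 2.62], [-0.44, 2.09], [-1.27, 1.32], [0.08, 2.57], [-1.32, 4.46], [0.12, 2], [-2.74, 2.74]. Speed limits (rad/s): [2.22, 2.22, 3.01, 3.01, 3.14, 3.14, 3.14].

## Interface

Orientations are given as a unit quaternion [x, y, z, w].
In Python, from workcell import manip, grab_frame, camera_params, workorder gives the robot as it stands.
- The arm moves only by the tool drive_tool, never from a script. Its argument "rows" is a list of rows, each a list of 3 entries, a list of its own where there are three numbers: the shift along the tool's x, y, z scaled (see below), then the turn, a rotation vector about the tool's x, y, z scaled (see below), then the opening, from 0 (shut) to 1 (fully open). In form: [[[tx, ty, tz], [ax, ay, az], fingers], ...]. A call has 1 to 10 rows; each row shifts and turns the commanded pose from where the row before left it, along the tool's axes as they then stand; what a row does not reach is not made up. The controller multiplies each number of a shift by 40 mm and each number of a turn by 6 degrees. A row lasts 1/10 s, in which the tool goes at most 50 mm and 8.59 degrees, less where a joint would pass 70% of its speed; a pose out of reach is approached as far as the arm can. A call with a number of a shift or a turn outside -1 to 1 is refused whole. A call with a gripper value outside its range is refused whole. The fingers move at their own pace and stop on an object; the grip force is fixed at half the most. Time passes only in rows, so rows that do not move let the fingers close. It gives the time, the measured TCP pose, the force, the opening and the grip force at its end, in the units of the state.
- manip.state(): the state, without advancing time (a new reading comes with each control period).
- grab_frame(name): name is "scene" or "top" or "wrist"; returns the picture (384x512x3 uint8, red, green, blue); there is no depth.
- camera_params(name): a dict with "intrinsics" (3x3 intrinsics, pixels), "k1" (the pictures are not rectified: a ray, as slopes to the right and down, at radius r is drawn at 1 + k1 r^2 times it, then the intrinsics apply), "rvec" (rotation vector, rad) and "tvec" (3), from world to camera coordinates, as OpenCV has them. Camera axes: x right, y down, z forward; pixel columns grow to the right and rows downward; lengths in mm; the calibration is good to about 2 mm. A picture is of the moment at which its call begins: read the wrist's pose just before it. camera_params takes no time and is no camera call; for the wrist camera it gives the pose at the moment of the call.
- workorder.close_job(): hands the job in; it is judged then, once.
The state is a dict: "clock": time; "q": joint angles; "qvel": joint speeds; "effort": joint torques, N m; "tool_pos": TCP position; "ee_rot": TCP orientation; "ft_force": force on the tool from outside, world axes, zero at the start; "ft_torque": the same for the moment, N m; "width": opening from 0.0 (shut) to 1.0 (fully open); "finger_force": force on a finger pad.
Only numpy, scipy, OpenCV 4.12 (cv2) and the standard library are available. Lean on these libraries where they do the work, as an engineer would, in place of code of your own. Each camera call takes 0.05 s, during which the arm holds its last target. There are 200 camera calls.

## Working session

There is one attempt and no reset: what is moved stays moved. The work goes in short steps, Python scripts to look and compute and a tool call to move; the robot and the scene stay as the last step left them, time stands still between calls to the robot, and variables do not carry over. Pictures are saved under pics/ and viewed, at most 10 in all, crops included, and the job is handed in when it is done.

Besides the shell and the picture viewer there is one more tool, called after ">>>" as name([rows], argument=value, ...), one row to a line, values as JSON. drive_tool: Moves the arm, as the interface text tells. Shifts and turns lie within -1 to 1; 1 stands for 40 mm of shift or 6 degrees of turn. Its arguments: {"type":"object","properties":{"rows":{"type":"array"}},"required":["rows"]}

```bash
mkdir -p pics
cat > h.py <<'E'
import numpy as np, cv2
from scipy.spatial.transform import Rotation as R
from workcell import manip, grab_frame, camera_params, workorder
def save(n,f,crop=None,s=1):
    im=cv2.cvtColor(f,cv2.COLOR_RGB2BGR)
    if crop: x0,y0,x1,y1=crop; im=im[y0:y1,x0:x1]
    if s!=1: im=cv2.resize(im,None,fx=s,fy=s,interpolation=cv2.INTER_CUBIC)
    cv2.imwrite('pics/'+n,im)
def ray(p,uv):
    K=np.array(p['intrinsics']);d=cv2.undistortPoints(np.array([[uv]],float),K,np.array([p['k1'],0,0,0,0.]))
    # exact inverse of r(1+k1 r^2)
    Rm=R.from_rotvec(np.ravel(p['rvec'])).as_matrix();t=np.ravel(p['tvec'])
    return -Rm.T@t, Rm.T@np.append(d[0,0],1)
def onz(p,uv,z):
    c,d=ray(p,uv); return c+d*(z-c[2])/d[2]
def proj(p,X):
    return cv2.projectPoints(np.array(X,float).reshape(-1,3),np.array(p['rvec'],float),np.array(p['tvec'],float),np.array(p['intrinsics'],float),np.array([p['k1'],0,0,0,0.]))[0].reshape(-1,2)
E
python3 - <<'E'
from h import *
a=grab_frame('scene');b=grab_frame('top')
import pickle
pickle.dump((a,b,camera_params('scene'),camera_params('top')),open('f0.pkl','wb'))
save('s0.png',a,s=1.5);save('t0.png',b,s=1.5)
s=manip.state();print(s['clock'],s['tool_pos'],s['ee_rot'],s['ft_force'],s['width'],manip.tcp_to_tips)
E
```

```text
0.1 [ 140.46272311 -608.80093604  404.014791  ] [ 9.93581123e-01  1.13119698e-01 -1.33555309e-04 -6.84809114e-04] [-0.0843726  -0.20245725 -0.59298473] 0.9958753145744766 173.4
```

View pics/s0.png

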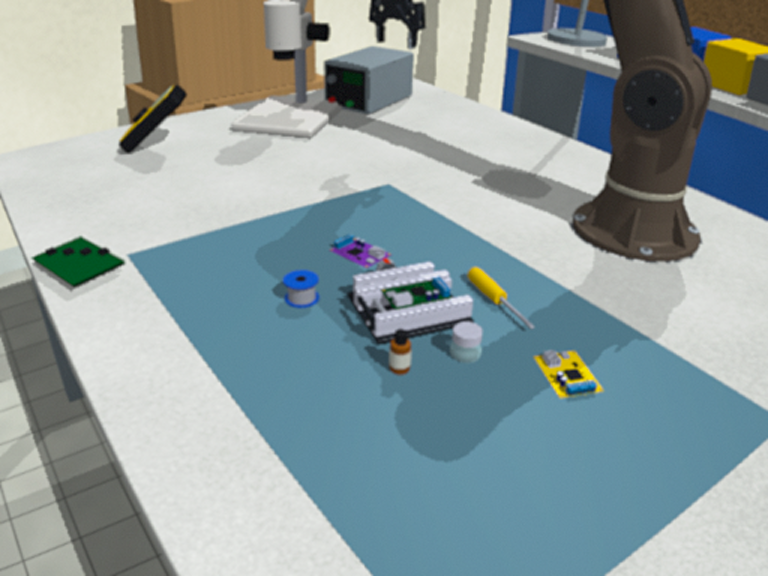

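View pics/t0.png

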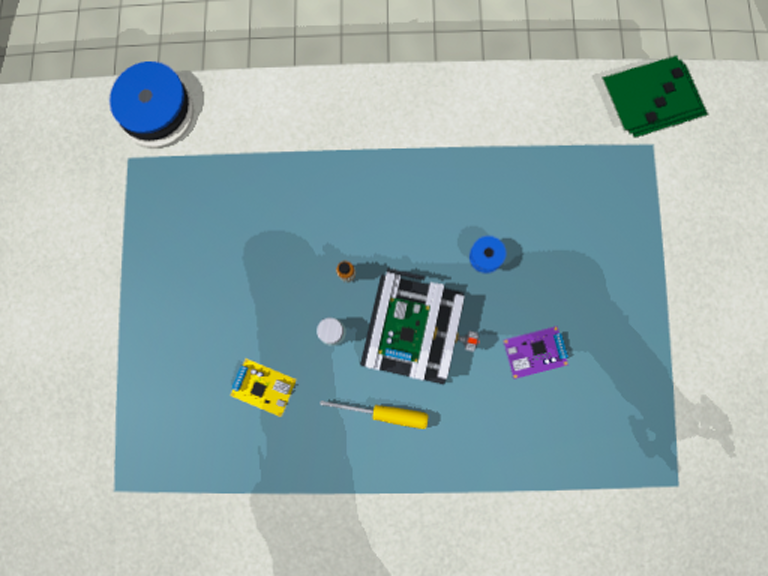

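Scene: the clamped green board in the holder is at (405,325) in the 1.5x top view, with the orange-marked wheel at (472,341). Could be mistaken for the board: purple (537,350), yellow (264,388) and the green stack (655,95). I choose the one in the holder and will check it in a crop.

Run:
```python
from h import *
import pickle
a,b,ps,p=pickle.load(open('f0.pkl','rb'))
save('c0.png',b,(190,140,370,300),4.4)
hsv=cv2.cvtColor(b,cv2.COLOR_RGB2HSV)
def blobs(name,lo,hi,z,amin=6):
    m=cv2.inRange(hsv,np.array(lo),np.array(hi))
    n,l,st,c=cv2.connectedComponentsWithStats(m)
    for i in range(1,n):
        if st[i,4]>=amin and 190<c[i][0]<370 and 140<c[i][1]<300:
            pts=np.argwhere(l==i)[:,::-1].astype(np.float32)
            print(name,st[i],c[i].round(1),onz(p,c[i],z).round(1),cv2.minAreaRect(pts))
blobs('orange',(0,130,150),(14,255,255),41,4)
blobs('green',(45,120,40),(80,255,255),37.6,60)
blobs('blue',(95,150,80),(125,255,255),49,30)
blobs('yellow',(22,150,120),(32,255,255),12,60)
blobs('white',(0,0,170),(180,40,255),42,60)
```

```text
orange [312 225   6   4  21] [314.4 226.7] [ 513.3 -105.2   41. ] ((314.5, 226.5), (3.0, 5.0), 90.0)
green [253 199  33  42 695] [269.2 218.7] [533.7  -2.   37.6] ((268.7235107421875, 218.99412536621094), (26.573976516723633, 38.72208023071289), 12.52880859375)
blue [313 157  25  25 461] [324.7 169.2] [ 645.4 -132.6   49. ] ((325.0, 169.0), (24.0, 24.0), 90.0)
blue [257 232  17   8  61] [265.  235.8] [494.3   8.2  49. ] ((265.070556640625, 235.68234252929688), (16.920578002929688, 4.772470474243164), 12.528807640075684)
yellow [249 270  36  16 377] [266.8 277.5] [398.2   6.1  12. ] ((266.5, 277.5), (36.332176208496094, 10.685934066772461), 9.462322235107422)
white [    0    20   512   364 91382] [255.1 209.2] [555.9  30.1  42. ] ((255.5, 201.5), (363.0, 511.0), 90.0)
white [244 182  19  65 391] [252.7 215.8] [540.8  35.9  42. ] ((254.78091430664062, 213.79978942871094), (9.508997917175293, 64.7606201171875), 13.172553062438965)
white [273 188  23  65 466] [285.1 219.9] [530.  -38.3  42. ] ((284.08892822265625, 220.08779907226562), (9.487704277038574, 64.95722961425781), 12.171459197998047)
white [292 197  17  55 335] [300.2 224.3] [519.4 -72.6  42. ] ((300.0235290527344, 223.89410400390625), (6.941775321960449, 55.534202575683594), 12.528807640075684)
white [212 212  16  17 220] [219.3 219.9] [532.7 113.1  42. ] ((219.5, 220.0), (16.0, 15.0), 90.0)
white [342 239  11   8  61] [346.9 242.3] [ 476.4 -178.    42. ] ((347.0294189453125, 242.11767578125), (6.063390731811523, 9.701424598693848), 75.96376037597656)
```

View pics/c0.png

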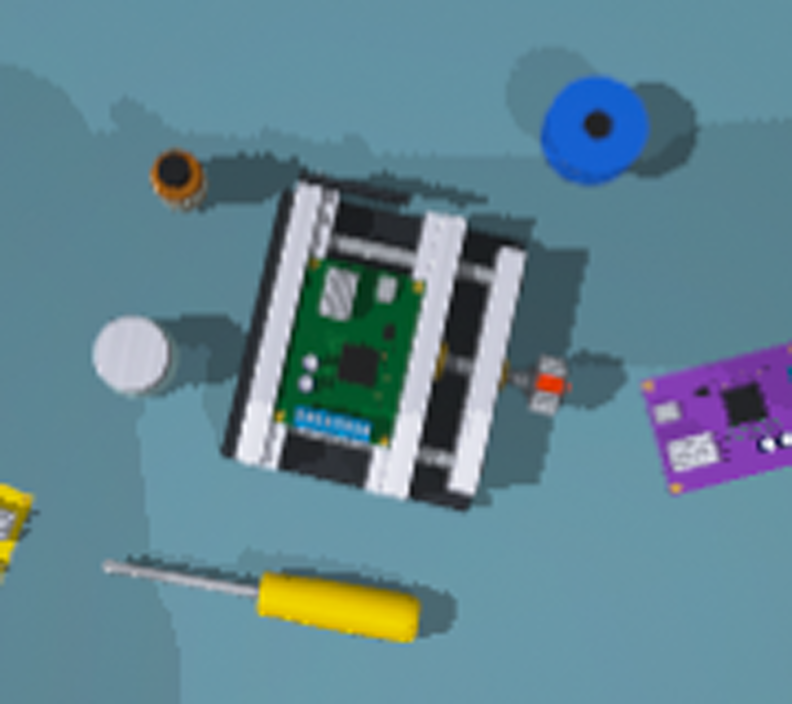

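>>> drive_tool([
  [[0,0,0],[0,0,1],0],
  [[0,0,0],[0,0,1],0],
  [[0,0,0],[0,0,1],0],
  [[0,0,0],[0,0,1],0],
  [[0,0,0],[0,0,0.25],0],
  [[0.45,-1,0],[0,0,0],0],
  [[0.45,-1,0],[0,0,0],0],
  [[0.45,-1,0],[0,0,0],0],
  [[0.45,-1,0],[0,0,0],0],
  [[0.45,-1,0],[0,0,0],0],
])

```text
clock: 1.1
tool_pos: [272.4, -431.6, 404.6]
ee_rot: [0.994, -0.108, -0.0, 0.0]
ft_force: [1.4, -0.3, 0.5]
width: -0.003
finger_force: 0.0
```

>>> drive_tool([
  [[0.45,-1,0],[0,0,0],0],
  [[0.45,-1,0],[0,0,0],0],
  [[0.45,-1,0],[0,0,0],0],
  [[0.45,-1,0],[0,0,0],0],
  [[0.45,-1,0],[0,0,0],0],
  [[0.45,-1,0.5],[0,0,0],0],
  [[0.45,-1,0.5],[0,0,0],0],
  [[0.45,-1,0.5],[0,0,0],0],
  [[0,0,0.5],[0,0,0],0],
  [[0,0,0],[0,0,0],0],
])

```text
clock: 2.1
tool_pos: [481.1, -150.7, 322.3]
ee_rot: [0.994, -0.107, -0.002, -0.0]
ft_force: [0.5, -0.0, 0.2]
width: 0.001
finger_force: 0.0
```

```bash
cat >> h.py <<'E'
YAW=np.radians(-12.5); O=np.array([536.2,-1.7,0])
H=R.from_euler('z',YAW).as_matrix()
def toH(X): return H.T@(np.asarray(X)-O)
def st():
    s=manip.state();q=R.from_quat(s['ee_rot']).as_matrix()
    tip=np.array(s['tool_pos'])+q[:,2]*173.4
    print('t',round(s['clock'],2),'tcp',np.round(s['tool_pos'],1),'tipH',toH(tip).round(1),'tx in H',(H.T@q[:,0]).round(3),'tz',q[:,2].round(3),'F_H',(H.T@np.array(s['ft_force'])).round(2),'w',round(s['width'],3))
    return s
E
python3 - <<'E'
from h import *
st();p=camera_params('wrist');f=grab_frame('wrist');save('w0.png',f,s=1.5)
import pickle;pickle.dump((f,p),open('w0.pkl','wb'))
for X in ([0,-106,41],[0,0,36],[75,16,41]): print(proj(p,O+H@np.array(X))*1.5)
E
```

```text
t 2.1 tcp [ 481.1 -150.7  322.3] tipH [ -22.3 -157.3  148.9] tx in H [ 1.     0.005 -0.005] tz [-0.005  0.001 -1.   ] F_H [0.53 0.08 0.16] w 0.001
[[300.2105255  247.83472074]]
[[123.1523532  245.46354235]]
[[ 64.05435271 109.34860068]]
```

View pics/w0.png

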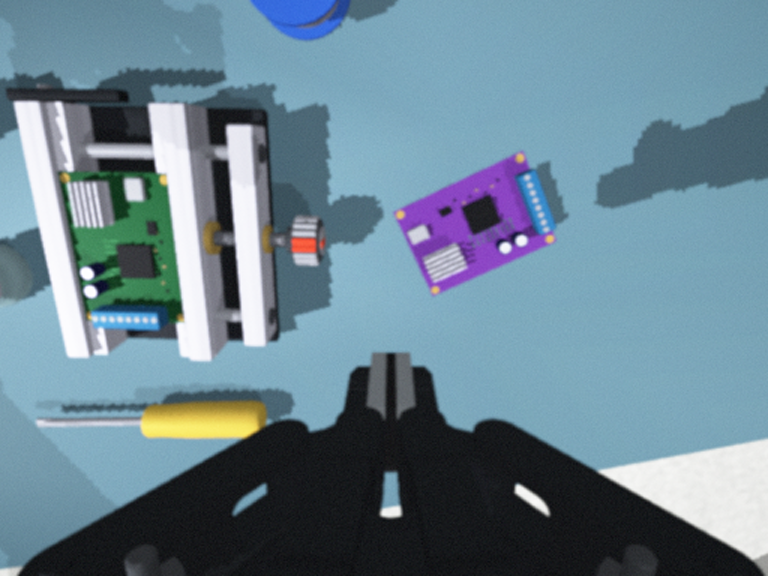

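The wrist view confirms the choice: green board in the holder at (135,250), wheel with the orange ridge at (303,245), shut fingertips at (391,360). Next I measure the fine offsets.

Run:
```python
from h import *
import pickle
f,p=pickle.load(open('w0.pkl','rb'))
hsv=cv2.cvtColor(f,cv2.COLOR_RGB2HSV)
def blobs(name,lo,hi,z,amin):
    m=cv2.inRange(hsv,np.array(lo),np.array(hi));n,l,s,c=cv2.connectedComponentsWithStats(m)
    for i in range(1,n):
        if s[i,4]>=amin and c[i][0]<230:
            pts=np.argwhere(l==i)[:,::-1].astype(np.float32);box=cv2.boxPoints(cv2.minAreaRect(pts))
            print(name,s[i],(c[i]*1.5).round(),toH(onz(p,c[i],z)).round(1),'box',[toH(onz(p,u,z)).round(1)[:2].tolist() for u in box])
blobs('orange',(0,150,150),(12,255,255),41,10)
blobs('blue',(95,150,80),(115,255,255),49.6,60)
blobs('green',(45,120,40),(80,255,255),37.6,200)
blobs('white',(0,0,175),(180,40,255),42,300)
blobs('yellow',(20,150,120),(32,255,255),15,200)
```

```text
orange [195 159  16   9 142] [304. 244.] [   2.  -108.1   41. ] box [[5.4, -101.9], [5.5, -114.8], [-1.5, -114.5], [-1.6, -101.5]]
blue [ 167    0   66   27 1143] [302.  15.] [ 116.2 -114.8   49.6] box [[122.8, -90.6], [122.7, -137.2], [106.0, -136.8], [106.0, -89.2]]
blue [ 62 204  50  17 450] [134. 316.] [-39.4  -6.9  49.6] box [[-48.4, 19.4], [-33.2, 16.2], [-32.9, -27.6], [-48.1, -25.2]]
green [  41  114   80  101 3628] [130. 245.] [ 0.8 -4.9 37.6] box [[41.2, 27.9], [47.8, -31.4], [-46.6, -29.2], [-55.6, 37.2]]
white [   9   67   51  172 2805] [ 51. 227.] [12.2 36.5 42. ] box [[78.8, 42.6], [81.1, 28.5], [-69.7, 31.1], [-73.4, 48.0]]
white [ 33  68  16  47 409] [ 61. 136.] [61.5 19.7 42. ] box [[78.1, 23.3], [79.2, 15.5], [43.5, 16.4], [42.2, 24.5]]
white [  58   69   84  172 3578] [177. 219.] [ 16.6 -37.5  42. ] box [[73.5, 5.9], [79.5, -48.8], [-70.9, -49.1], [-80.6, 16.4]]
white [ 144   83   34  148 2420] [246. 234.] [  8.4 -75.6  42. ] box [[66.2, -64.0], [67.6, -83.5], [-60.9, -82.1], [-62.9, -59.3]]
white [ 45 121  24  31 490] [ 84. 204.] [25.  14.2 42. ] box [[37.4, 22.0], [39.9, 5.4], [12.6, 6.0], [9.9, 23.2]]
yellow [  96  268   81   24 1128] [211. 414.] [-129.2  -28.2   15. ] box [[-119.6, 19.1], [-118.6, -68.0], [-147.9, -65.4], [-149.1, 24.3]]
```

>>> drive_tool([
  [[0.7,-0.6,0],[0,0,0],0],
  [[0.7,-0.6,0],[0,0,0],0],
  [[0,0,0.65],[0,0,0],0],
  [[0,0,0.65],[0,0,0],0],
  [[0,0,0.65],[0,0,0],0],
  [[0,0,0.65],[0,0,0],0],
  [[0,0,0],[0,0,0],0],
])

```text
clock: 2.85
tool_pos: [545.3, -118.8, 219.1]
ee_rot: [0.994, -0.11, -0.002, 0.0]
ft_force: [-0.9, 0.1, -0.1]
width: 0.001
finger_force: 0.0
```

```bash
sed -i 's/^YAW=.*/YAW=np.radians(-12.5); O=np.array([537.7,-4.1,0])/' h.py
python3 - <<'E'
from h import *
st()
E
```

```text
t 2.85 tcp [ 545.3 -118.8  219.1] tipH [  31.5 -110.6   45.7] tx in H [ 1.    -0.002 -0.004] tz [-0.004 -0.    -1.   ] F_H [-0.91 -0.11 -0.06] w 0.001
```

>>> drive_tool([
  [[0,-0.05,0.16],[0,0,0],0],
  [[0,0,0],[0,0,0],0],
  [[-0.3,0,0],[0,0,0],0],
  [[-0.2,0,0],[0,0,0],0],
  [[-0.1,0,0],[0,0,0],0],
])

```text
clock: 3.35
tool_pos: [522.4, -110.0, 214.9]
ee_rot: [0.994, -0.109, -0.0, 0.0]
ft_force: [0.1, -0.2, 0.2]
width: -0.001
finger_force: 0.0
```

>>> drive_tool([
  [[-0.2,0,0],[0,0,0],0],
  [[0,0,0],[0,0,0],0],
])

```text
clock: 3.55
tool_pos: [514.7, -108.2, 214.5]
ee_rot: [0.994, -0.109, -0.0, 0.0]
ft_force: [0.1, 0.2, 0.9]
width: -0.003
finger_force: 0.0
```

Run:
```python
from h import *
st(); p=camera_params('wrist');f=grab_frame('wrist');save('w1.png',f,s=1.5)
print(proj(p,O+H@np.array([0,-106,41]))*1.5)
```

```text
t 3.55 tcp [ 514.7 -108.2  214.5] tipH [  -0.  -106.6   41.1] tx in H [ 1.     0.    -0.001] tz [-0.001 -0.    -1.   ] F_H [0.06 0.25 0.95] w -0.003
[[386.43344795 375.88002718]]
```

View pics/w1.png

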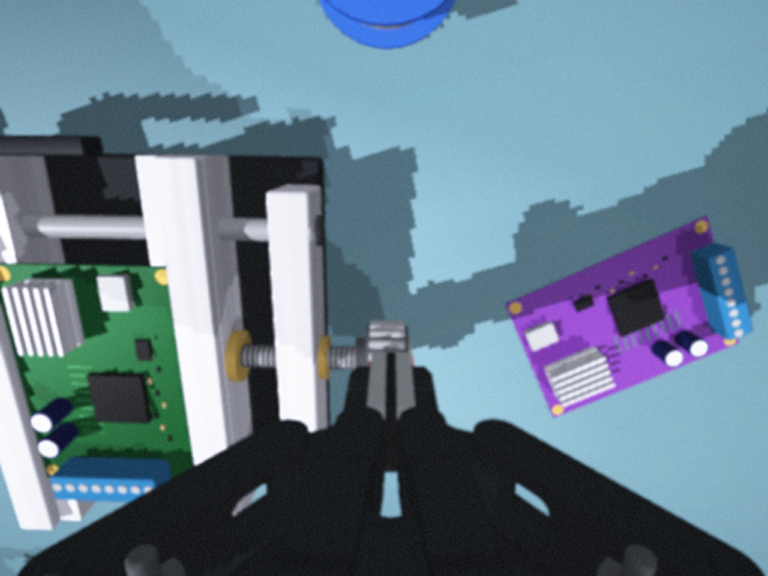

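The fingertip sits centred on the wheel at (388,350), in light contact at about 1 N. I press a little more and roll.

>>> drive_tool([
  [[0,0,0.05],[0,0,0],0],
  [[0,0,0],[0,0,0],0],
])

```text
clock: 3.8
tool_pos: [516.9, -108.7, 213.6]
ee_rot: [0.994, -0.109, 0.001, 0.0]
ft_force: [-3.1, -0.4, 16.4]
width: 0.005
finger_force: 7.9
```

>>> drive_tool([
  [[-0.15,0,0],[0,0,0],0],
  [[0,0,0],[0,0,0],0],
])

```text
clock: 4.0
tool_pos: [511.2, -107.4, 213.7]
ee_rot: [0.994, -0.109, 0.002, 0.0]
ft_force: [-0.4, 0.3, 14.9]
width: 0.001
finger_force: 7.0
```

Run:
```python
from h import *
st()
```

```text
t 4.0 tcp [ 511.2 -107.4  213.7] tipH [  -2.8 -106.6   40.3] tx in H [ 1.    -0.     0.004] tz [ 0.004 -0.001 -1.   ] F_H [-0.48  0.15 14.9 ] w 0.001
```

>>> drive_tool([
  [[-0.15,0,0],[0,0,0],0],
  [[-0.15,0,0],[0,0,0],0],
])

```text
clock: 4.2
tool_pos: [499.8, -104.8, 213.2]
ee_rot: [0.994, -0.109, 0.002, 0.0]
ft_force: [0.4, 0.2, 0.4]
width: 0.002
finger_force: 0.5
```

>>> drive_tool([
  [[-0.3,0,0],[0,0,0],0],
  [[-0.6,0,-0.25],[0,0,0],0],
  [[-0.3,0,-0.5],[0,0,0],0],
  [[0,0,0],[0,0,0],0],
])

```text
clock: 4.6
tool_pos: [449.9, -93.8, 243.4]
ee_rot: [0.994, -0.109, 0.0, 0.0]
ft_force: [-0.4, -0.0, -1.1]
width: 0.001
finger_force: 0.0
```

Run:
```python
from h import *
st(); p=camera_params('wrist');f=grab_frame('wrist')
u=proj(p,O+H@np.array([0,-107,41]))[0];print(u)
x,y=u.astype(int);save('w2.png',f,(max(x-60,0),max(y-60,0),x+60,y+60),5)
```

```text
t 4.6 tcp [449.9 -93.8 243.4] tipH [ -66.3 -106.6   70. ] tx in H [1. 0. 0.] tz [ 0. -0. -1.] F_H [-0.39 -0.13 -1.08] w 0.001
[259.58200621 120.52400795]
```

View pics/w2.png

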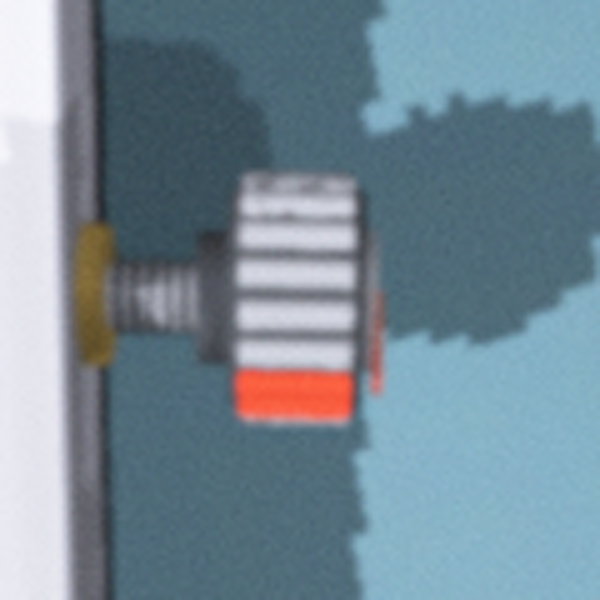

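The orange ridge has moved to the bottom edge at crop (295,395), about 75° round in the loosening direction. The strokes work, so I run a full one.

>>> drive_tool([
  [[0.75,0,0],[0,0,0],0],
  [[0.75,0,0],[0,0,0],0],
  [[0.75,0,0.3],[0,0,0],0],
  [[0,0,0.46],[0,0,0],0],
  [[-0.24,0,0],[0,0,0],0],
  [[-0.24,0,0],[0,0,0],0],
  [[-0.24,0,0],[0,0,0],0],
  [[-0.24,0,0],[0,0,0],0],
  [[-0.24,0,0],[0,0,0],0],
  [[-0.6,0,-0.75],[0,0,0],0],
])

```text
clock: 5.65
tool_pos: [467.5, -97.8, 239.7]
ee_rot: [0.994, -0.109, -0.003, -0.0]
ft_force: [-0.4, 0.8, 1.5]
width: -0.003
finger_force: 0.0
```

```bash
cat >> h.py <<'E'
def wheel(name='wrist',ret=False):
    p=camera_params(name);f=grab_frame(name)
    u=proj(p,O+H@np.array([0,-108,41]))[0]
    hsv=cv2.cvtColor(f,cv2.COLOR_RGB2HSV);m=cv2.inRange(hsv,np.array((0,150,120)),np.array((12,255,255)))
    n,l,s,c=cv2.connectedComponentsWithStats(m)
    print('wheel px',u.round())
    for i in range(1,n):
        if s[i,4]<6 or abs(c[i]-u).max()>50: continue
        C,d=ray(p,c[i]);C=toH(C)-np.array([0,0,26]);d=H.T@d
        a=d[0]**2+d[2]**2;b=C[0]*d[0]+C[2]*d[2];cc=C[0]**2+C[2]**2-225;D=b*b-a*cc
        t=(-b-np.sqrt(max(D,0)))/a;X=C+t*d
        print('orange area',s[i,4],'px',c[i].round(1),'th deg',np.degrees(np.arctan2(-X[0],X[2])).round(0),'y',X[1].round(1),'D',D>0)
    return f,u
E
python3 - <<'E'
from h import *
st();wheel()
E
```

```text
t 5.65 tcp [467.5 -97.8 239.7] tipH [ -49.1 -106.8   66.3] tx in H [ 1.    -0.    -0.005] tz [-0.005  0.001 -1.   ] F_H [-0.54  0.65  1.46] w -0.003
wheel px [261. 152.]
```

>>> drive_tool([
  [[0.9,0,0],[0,0,0],0],
  [[0.9,0,0.25],[0,0,0],0],
  [[0,0,0.43],[0,0,0],0],
  [[-0.24,0,0],[0,0,0],0],
  [[-0.24,0,0],[0,0,0],0],
  [[-0.24,0,0],[0,0,0],0],
  [[-0.24,0,0],[0,0,0],0],
  [[-0.24,0,0],[0,0,0],0],
  [[-0.6,0,-0.68],[0,0,0],0],
  [[0,0,0],[0,0,0],0],
])

```text
clock: 6.7
tool_pos: [466.6, -97.5, 243.8]
ee_rot: [0.994, -0.109, 0.0, 0.0]
ft_force: [-0.0, -0.7, -1.0]
width: -0.0
finger_force: 0.0
```

Run:
```python
from h import *
st();f,u=wheel();x,y=u.astype(int);save('w3.png',f,(max(x-60,0),max(y-60,0),x+60,y+60),3)
```

```text
t 6.7 tcp [466.6 -97.5 243.8] tipH [ -49.1 -106.6   70.4] tx in H [1. 0. 0.] tz [ 0. -0. -1.] F_H [ 0.14 -0.64 -0.98] w -0.0
wheel px [261. 151.]
```

>>> drive_tool([
  [[0.9,0,0],[0,0,0],0],
  [[0.9,0,0.25],[0,0,0],0],
  [[0,0,0.52],[0,0,0],0],
  [[-0.24,0,0],[0,0,0],0],
  [[-0.24,0,0],[0,0,0],0],
  [[-0.24,0,0],[0,0,0],0],
  [[-0.24,0,0],[0,0,0],0],
  [[-0.24,0,0],[0,0,0],0],
  [[-0.6,0,-0.77],[0,0,0],0],
  [[0,0,0],[0,0,0],0],
])

```text
clock: 7.75
tool_pos: [466.3, -97.5, 243.8]
ee_rot: [0.994, -0.109, -0.0, 0.0]
ft_force: [0.0, 0.1, -0.6]
width: -0.003
finger_force: 0.0
```

Run:
```python
from h import *
st();f,u=wheel();x,y=u.astype(int);save('w4.png',f,(max(x-60,0),max(y-60,0),x+60,y+60),3)
```

```text
t 7.75 tcp [466.3 -97.5 243.8] tipH [ -49.5 -106.7   70.4] tx in H [ 1.  0. -0.] tz [-0.001 -0.    -1.   ] F_H [ 0.01  0.14 -0.59] w -0.003
wheel px [261. 150.]
orange area 284 px [260.7 136.3] th deg -31.0 y -107.7 D True
```

>>> drive_tool([
  [[0.9,0,0],[0,0,0],0],
  [[0.9,0,0.25],[0,0,0],0],
  [[0,0,0.52],[0,0,0],0],
  [[-0.24,0,0],[0,0,0],0],
  [[-0.24,0,0],[0,0,0],0],
  [[-0.24,0,0],[0,0,0],0],
  [[-0.24,0,0],[0,0,0],0],
  [[-0.24,0,0],[0,0,0],0],
  [[-0.6,0,-0.77],[0,0,0],0],
  [[0,0,0],[0,0,0],0],
])

```text
clock: 8.8
tool_pos: [466.2, -97.4, 243.7]
ee_rot: [0.994, -0.109, -0.001, 0.0]
ft_force: [0.2, -0.2, -0.5]
width: 0.004
finger_force: 0.0
```

Run:
```python
from h import *
st();f,u=wheel();x,y=u.astype(int);save('w5.png',f,(max(x-60,0),max(y-60,0),x+60,y+60),3)
```

```text
t 8.8 tcp [466.2 -97.4 243.7] tipH [ -49.8 -106.7   70.3] tx in H [ 1.     0.    -0.001] tz [-0.001 -0.    -1.   ] F_H [ 0.22 -0.11 -0.49] w 0.004
wheel px [261. 150.]
```

>>> drive_tool([
  [[0.9,0,0],[0,0,0],0],
  [[0.9,0,0.25],[0,0,0],0],
  [[0,0,0.52],[0,0,0],0],
  [[-0.24,0,0],[0,0,0],0],
  [[-0.24,0,0],[0,0,0],0],
  [[-0.24,0,0],[0,0,0],0],
  [[-0.24,0,0],[0,0,0],0],
  [[-0.24,0,0],[0,0,0],0],
  [[-0.6,0,-0.77],[0,0,0],0],
  [[0,0,0],[0,0,0],0],
])

```text
clock: 9.85
tool_pos: [466.1, -97.4, 243.6]
ee_rot: [0.994, -0.109, -0.001, 0.0]
ft_force: [0.2, -0.2, 0.8]
width: 0.001
finger_force: 0.0
```

Run:
```python
from h import *
st();f,u=wheel()
```

```text
t 9.85 tcp [466.1 -97.4 243.6] tipH [ -49.9 -106.7   70.2] tx in H [ 1.     0.    -0.001] tz [-0.001 -0.    -1.   ] F_H [ 0.19 -0.13  0.82] w 0.001
wheel px [261. 149.]
```

>>> drive_tool([
  [[0.9,0,0],[0,0,0],0],
  [[0.9,0,0.25],[0,0,0],0],
  [[0,0,0.52],[0,0,0],0],
  [[-0.24,0,0],[0,0,0],0],
  [[-0.24,0,0],[0,0,0],0],
  [[-0.24,0,0],[0,0,0],0],
  [[-0.24,0,0],[0,0,0],0],
  [[-0.24,0,0],[0,0,0],0],
  [[-0.6,0,-0.77],[0,0,0],0],
  [[0,0,0],[0,0,0],0],
])

```text
clock: 10.9
tool_pos: [466.1, -97.4, 243.6]
ee_rot: [0.994, -0.109, -0.001, 0.0]
ft_force: [1.1, -0.4, -0.9]
width: -0.004
finger_force: 0.0
```

Run:
```python
from h import *
st();f,u=wheel()
save('w6.png',f,s=1.5)
```

```text
t 10.9 tcp [466.1 -97.4 243.6] tipH [ -49.9 -106.7   70.2] tx in H [ 1.     0.    -0.001] tz [-0.001 -0.    -1.   ] F_H [ 1.14 -0.14 -0.87] w -0.004
wheel px [261. 149.]
orange area 299 px [263.9 153.9] th deg 11.0 y -109.6 D True
```

View pics/w6.png

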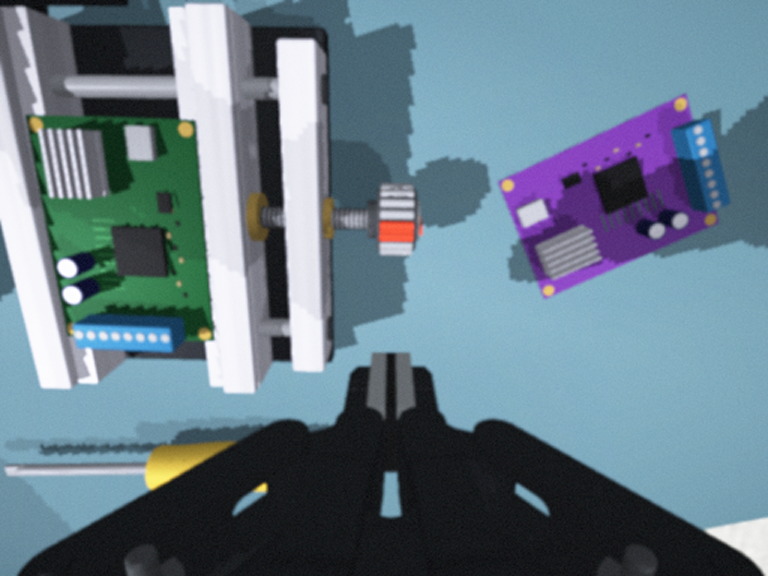

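The wheel stands at about two turns: the orange ridge is back near the top at (397,231), +11°, and the wheel has moved about 3.5 mm outward. The board's blue block is at (130,338). Next I measure its outer face.

Run:
```python
from h import *
p=camera_params('wrist');f=cv2.cvtColor(cv2.imread('pics/w6.png'),cv2.COLOR_BGR2HSV)
m=cv2.inRange(f,np.array((95,150,80)),np.array((115,255,255)));m[:,260:]=0;m[:290]=0
m=cv2.morphologyEx(m,cv2.MORPH_CLOSE,np.ones((15,15)))
x,y,w,h=cv2.boundingRect(m);print(x,y,w,h)
for z in (37.6,49.6):
  for u in ((x,y),(x+w,y),(x,y+h),(x+w,y+h)): print(z,toH(onz(p,(u[0]/1.5,u[1]/1.5),z)).round(1))
for u in ((27,115),(196,122),(70,345),(214,340)): print('board',toH(onz(p,(u[0]/1.5,u[1]/1.5),37.6)).round(1))
```

```text
75 315 109 37
37.6 [-37.4  26.8  37.6]
37.6 [-37.3 -20.3  37.6]
37.6 [-54.8  30.7  37.6]
37.6 [-54.5 -17.8  37.6]
49.6 [-32.8  17.5  49.6]
49.6 [-32.7 -26.3  49.6]
49.6 [-48.9  21.1  49.6]
49.6 [-48.7 -24.   49.6]
board [42.4 28.2 37.6]
board [ 39.2 -35.4  37.6]
board [-51.4  32.1  37.6]
board [-48.8 -31.6  37.6]
```

>>> drive_tool([
  [[-0.2,-0.66,0],[0,0,0],0],
  [[-0.2,-0.66,0],[0,0,0],0],
  [[-0.2,-0.66,0],[0,0,0],0],
  [[0,-0.66,0],[0,0,0],0],
  [[0,0,0],[0,0,0],0],
  [[0,0,0],[0,0,0],0],
])

```text
clock: 11.55
tool_pos: [468.2, 10.5, 241.3]
ee_rot: [0.994, -0.108, -0.001, 0.0]
ft_force: [0.9, -0.3, 0.9]
width: 0.007
finger_force: 0.0
```

Run:
```python
from h import *
st();p=camera_params('wrist');f=grab_frame('wrist');save('w7.png',f,s=1.5)
```

```text
t 11.55 tcp [468.2  10.5 241.3] tipH [-71.2  -0.8  67.9] tx in H [ 1.     0.001 -0.001] tz [-0.001 -0.    -1.   ] F_H [ 0.96 -0.05  0.94] w 0.007
```

View pics/w7.png

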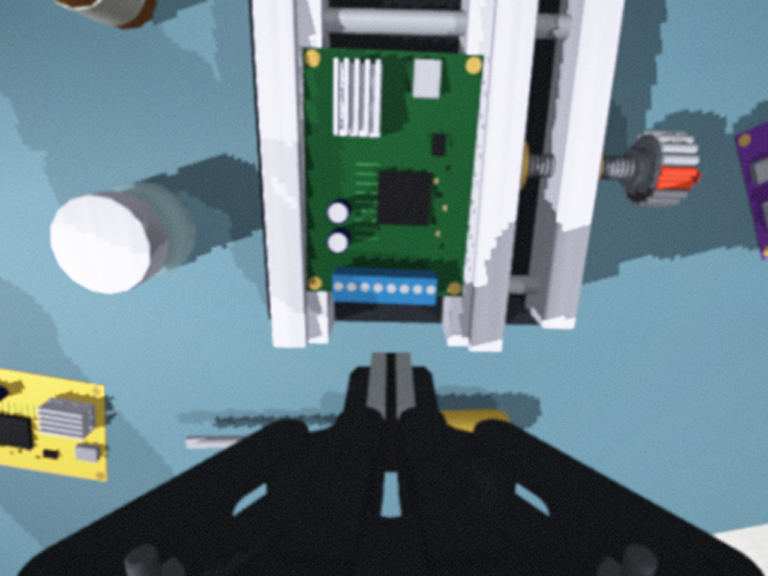

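The tip at (391,360) lines up with the middle of the block (385,288). I lower it and push slowly.

>>> drive_tool([
  [[0,0,0.32],[0,0,0],0],
  [[0,0,0.32],[0,0,0],0],
  [[0.1,0,0],[0,0,0],0],
  [[0.1,0,0],[0,0,0],0],
  [[0.1,0,0],[0,0,0],0],
  [[0.1,0,0],[0,0,0],0],
  [[0.1,0,0],[0,0,0],0],
  [[0.1,0,0],[0,0,0],0],
  [[0.1,0,0],[0,0,0],0],
  [[0.1,0,0],[0,0,0],0],
])

```text
clock: 12.6
tool_pos: [499.9, 3.2, 216.3]
ee_rot: [0.994, -0.109, -0.0, 0.0]
ft_force: [-2.1, -0.3, -0.1]
width: 0.001
finger_force: 0.9
```

Run:
```python
from h import *
st()
```

```text
t 12.6 tcp [499.9   3.2 216.3] tipH [-38.5  -1.   42.9] tx in H [ 1. -0. -0.] tz [-0. -0. -1.] F_H [-2.03 -0.76 -0.06] w 0.001
```

>>> drive_tool([
  [[0.07,0,0],[0,0,0],0],
  [[0.07,0,0],[0,0,0],0],
  [[0.07,0,0],[0,0,0],0],
  [[0.05,0,0],[0,0,0],0],
  [[0,0,0],[0,0,0],0],
])

```text
clock: 13.1
tool_pos: [510.3, 1.0, 216.3]
ee_rot: [0.994, -0.109, 0.0, -0.0]
ft_force: [-0.1, 0.2, 0.3]
width: -0.003
finger_force: 0.1
```

Run:
```python
from h import *
st();p=camera_params('wrist');f=grab_frame('wrist');save('w8.png',f,s=1.5)
```

```text
t 13.1 tcp [510.3   1.  216.3] tipH [-27.8  -0.9  42.9] tx in H [ 1.    -0.     0.001] tz [ 0.001  0.    -1.   ] F_H [-0.17  0.2   0.29] w -0.003
```

View pics/w8.png

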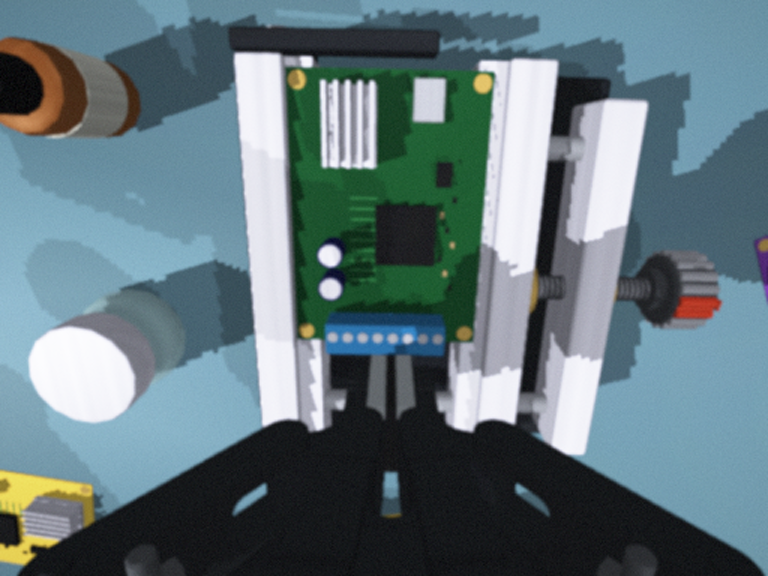

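The board's far edge at (390,68) is still a few mm short of the dark stop bar (335,50), so I keep pushing in small steps.

>>> drive_tool([
  [[0.06,0,0],[0,0,0],0],
  [[0.06,0,0],[0,0,0],0],
  [[0,0,0],[0,0,0],0],
])

```text
clock: 13.45
tool_pos: [513.9, 0.3, 216.1]
ee_rot: [0.994, -0.109, -0.001, 0.0]
ft_force: [-4.6, 1.3, 2.9]
width: 0.001
finger_force: 2.3
```

>>> drive_tool([
  [[0.04,0,0],[0,0,0],0],
  [[0,0,0],[0,0,0],0],
])

```text
clock: 13.65
tool_pos: [514.4, 0.2, 215.9]
ee_rot: [0.994, -0.109, -0.002, 0.0]
ft_force: [-9.5, 2.2, 5.6]
width: 0.001
finger_force: 4.7
```

>>> drive_tool([
  [[0.04,0,0],[0,0,0],0],
  [[0,0,0],[0,0,0],0],
])

```text
clock: 13.85
tool_pos: [515.0, 0.1, 215.7]
ee_rot: [0.994, -0.108, -0.004, 0.0]
ft_force: [-13.8, 4.0, 11.0]
width: -0.001
finger_force: 7.0
```

The force rises steeply, so the board is against the stop. I back off, lift clear and check.

>>> drive_tool([
  [[-0.1,0,0],[0,0,0],0],
  [[-0.4,0,0],[0,0,0],0],
  [[-0.4,0,-0.3],[0,0,0],0],
  [[-0.4,0,-0.8],[0,0,0],0],
  [[0,0,-0.8],[0,0,0],0],
  [[0,0,0],[0,0,0],0],
  [[0,0,0],[0,0,0],0],
])

```text
clock: 14.55
tool_pos: [467.6, 10.6, 293.1]
ee_rot: [0.994, -0.109, 0.002, -0.0]
ft_force: [-0.3, 1.0, -0.6]
width: 0.002
finger_force: 0.0
```

Run:
```python
from h import *
st();f,u=wheel();save('w9.png',f,s=1.5)
```

```text
t 14.55 tcp [467.6  10.6 293.1] tipH [-71.1  -0.7 119.7] tx in H [ 1.    -0.     0.003] tz [ 0.003  0.    -1.   ] F_H [-0.55  0.91 -0.56] w 0.002
wheel px [407. 109.]
orange area 202 px [408.5 113.7] th deg 11.0 y -109.4 D True
```

View pics/w9.png

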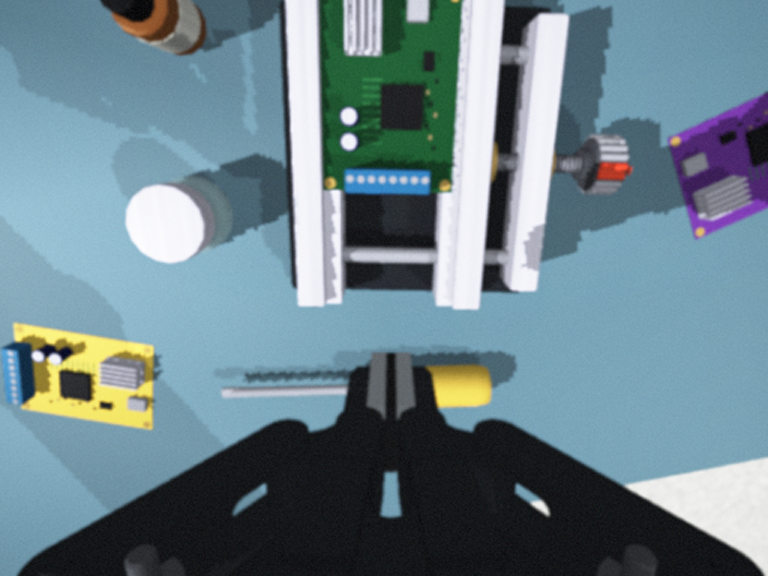

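Run:
```python
from h import *
p=camera_params('wrist')
for u,z in (((387,193),49.6),((387,193),38),((312,305),42),((466,307),42)): print(toH(onz(p,(u[0]/1.5,u[1]/1.5),z)).round(1))
t=grab_frame('top');p=camera_params('top');hsv=cv2.cvtColor(t,cv2.COLOR_RGB2HSV)
for n,lo,hi,z in (('green',(45,120,40),(80,255,255),37.6),('blue',(95,150,80),(125,255,255),49)):
    m=cv2.inRange(hsv,np.array(lo),np.array(hi));k,l,s,c=cv2.connectedComponentsWithStats(m)
    for i in range(1,k):
        if s[i,4]>25 and 245<c[i][0]<295 and 180<c[i][1]<260: print(n,s[i],toH(onz(p,c[i],z)).round(1))
```

```text
[-13.9  -0.1  49.6]
[-15.  -0.  38.]
[-72.4  39.5  42. ]
[-73.5 -41.4  42. ]
green [258 183  31  26 348] [49.9  5.7 37.6]
```

```bash
python3 -c "
from workcell import workorder
print(workorder.close_job())"
```

```text
the job is handed in; nothing more can be done
None
```

I loosened the wheel to about two full turns (roughly 731° of 720°), pushed the board up against the stop bar, and withdrew the arm clear before handing the job in; the interface accepted it without giving a verdict.

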